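Fill the gap in the jar tray

TASK

The wooden tray has three compartments in a row, two of them holding matching storage jars. Among the other jars on the counter, find the one of the same size as those two and stand it upright in the empty compartment, setting it down gently. Leave the two jars already in the tray in their places.

Things in the scene. Friction and masses are not known exactly. Their poses are not given: they have to be found in the camera images.
- tray: Fixed open tray of pale wood, 90 mm (x) by 260 mm (y), 35 mm high. Two dividers as high as the walls make three compartments, each 80 by 80 mm inside, centred at x = 0, y = -85, 0 and +85 mm in its frame. Walls and dividers 5 mm thick, floor 6 mm thick. Origin at the centre of its underside, z up. Two compartments hold a jar each; which one is empty varies.
- jar_a: Closed glass jar with a flat steel lid, an upright cylinder 56 mm in diameter (lid too) and 95 mm tall, about 250 g. Origin at the centre of its underside, z up. Stands in one of the tray's compartments, roughly in its centre.
- jar_b: Closed glass jar with a flat steel lid, an upright cylinder 56 mm in diameter (lid too) and 95 mm tall, about 250 g. Origin at the centre of its underside, z up. Stands in another compartment of the tray, roughly in its centre.
- spare: Closed glass jar with a flat steel lid, an upright cylinder 56 mm in diameter (lid too) and 95 mm tall, about 250 g. Origin at the centre of its underside, z up. Stands on the counter, to the robot's right of the tray. Two jars of other sizes stand near, 110 mm or more off between centres: a wider, lower one (72 mm diameter, 70 mm tall) and a slimmer, taller one (42 mm, 120 mm tall).

How it is judged:
By the outcome, as a careful person would: the job done as asked, in the order asked, and still so for the second after the job is handed in, with the robot touching nothing.
It also fails if it takes over 30 s, if anything falls off the work surface, if the arm or the gripper's body presses on something with over 40 N, if the wrist force passes 120 N, or if a joint passes its speed limit or range.

ROBOT

A 7-joint arm with a two-finger parallel gripper is mounted at the origin on the work surface. World frame = base frame: x ahead of the robot, y to its left, z up, the work surface at z = 0. Lengths are in m, angles in degrees, forces in N, time in s.
With the tool pointing down it reaches from about 0.425 to 0.875 m from the base axis. Payload 4.7 kg.
Tool frame: the origin (TCP) lies between the finger pads; the fingertips stand env.tip_reach ahead of it and the grasp point (between the pads) lies 2 mm behind it (env.tip_reach is the distance from the TCP to the fingertips, in m); z points along the fingers, y is the line along which they close (so a half turn about z gives the same grasp; the last joint's range is limited). The gripper opens to 87 mm and grips with 3 to 60 N. Pads are 19 mm wide; open, the fingers measure 117 mm over their backs; the gripper's body (75 mm by 190 mm) begins 51 mm behind the grasp point.
Start: joints at [69.62, 18.392, -4.016, 83.108, 1.295, 78.541, -3.26], TCP at [0.235, -0.606, 0.24] pointing down, gripper open.
Joint ranges: [-163.93, 163.93], [-17.29, 119.83], [-79.2, 71.16], [3.27, 140.29], [-89.18, 269.18], [5.43, 117.66], [-154.24, 154.24]. Speed limits (degrees/s): [147.25, 147.25, 180, 180, 180, 180, 180].

INTERFACE

Orientations are given as [roll, pitch, yaw] about the fixed x, y, z axes, in that order (R = Rz(yaw) Ry(pitch) Rx(roll)).
In Python, from cell import env gives the robot as it stands.
- The arm moves only by the tool drive_effector, called as name(argument=value, ...) on one line, values as JSON. Schema: {"type":"object","properties":{"deltas":{"type":"object","properties":{"rows":{"type":"array","items":{"type":"array","items":{"type":"number"},"minItems":5,"maxItems":5},"minItems":1,"maxItems":8}},"additionalProperties":false,"required":["rows"]},"squeeze":{"type":"number"},"only":{"type":"string"},"quiet":{"type":"boolean"},"lines":{"type":"string"}},"required":["deltas"],"additionalProperties":false}. deltas is an object whose key "rows" holds a list of rows, 1 to 8 of them, each of 5 numbers: dx, dy, dz in normalised numbers (1 is 50 cm), then a turn about the tool's z in a scale on which 1.0 is pi rad, then the finger opening in m; each row is the pose to reach, as a shift and turn from the pose commanded when the call began, along the tool's axes at that moment; what a row does not reach only later rows make up. A row lasts 1/12 s, in which the tool goes at most 0.0417 m and 7.16 degrees, less where a joint would pass 70% of its speed; a pose out of reach is approached as far as the arm can. The fingers move at their own pace and stop on an object; squeeze is the grip in N (left out, the last holds). Time passes only in rows, so rows that do not move let the fingers close. The tool returns the time, the measured TCP pose, the force, the opening and the grip force at its end. only (a regular expression) keeps the lines of the reply that match it, lines (a string "A,B") keeps lines A to B, and quiet returns only ok. No shift or turn number may pass 1 either way. Input that does not fit is refused with a message, and nothing moves.
- env.get_obs(): the state, without advancing time (a new reading comes with each control period).
- env.read_camera(name): name is "scene" or "top"; returns a dict with "color" (420x560x3 uint8, blue, green, red), "fx", "fy", "cx", "cy" (pixels), "dist" ([k1, k2, p1, p2, k3] as OpenCV has them; the pictures are not rectified), "world_from_camera" (4x4, takes a point from camera to world coordinates). Camera axes: x right, y down, z forward; pixel columns grow to the right and rows downward; lengths in m; the calibration is good to about 2 mm. A picture is of the moment at which its call begins. There is no depth.
- env.sign_off(): hands the job in; it is judged then, once.
The state is a dict: "time_s": time; "qpos": joint angles; "joint_velocities": joint speeds; "effort": joint torques, N m; "tool_pos": TCP position; "tool_rot": TCP orientation; "force": force on the tool from outside, world axes, zero at the start; "wrist_torque": the same for the moment, N m; "grip_width": finger opening in m; "grasp_force": force on a finger pad.
Only numpy, scipy, OpenCV 4.12 (cv2) and the standard library are available. Lean on these libraries where they do the work, as an engineer would, in place of code of your own. Each camera call takes 0.05 s, during which the arm holds its last target. There are 200 camera calls.

## Working session

There is one attempt and no reset: what is moved stays moved. The work goes in short steps, Python scripts to look and compute and a tool call to move; the robot and the scene stay as the last step left them, time stands still between calls to the robot, and variables do not carry over. Pictures are saved under pics/ and viewed, at most 10 in all, crops included, and the job is handed in when it is done.

```bash
ls; mkdir -p pics
```

Run:
```python
from cell import env
import cv2,json
for n in("scene","top"):
    c=env.read_camera(n); cv2.imwrite(f"pics/{n}0.png",c["color"])
    print(n,[c[k] for k in("fx","fy","cx","cy","dist")],c["world_from_camera"])
o=env.get_obs();print({k:o[k] for k in("time_s","tool_pos","tool_rot","force","grip_width")},env.tip_reach)
```

```text
cell.py
pics
scene [445.0748649868052, 445.0748649868052, 276.83415542694223, 211.5462279426099, array([-0.12116312,  0.        ,  0.        ,  0.        ,  0.        ])] [[-0.84422988  0.3778025  -0.38018571  0.89600109]
 [ 0.53569111  0.61809511 -0.57532032  0.52836562]
 [ 0.01763347 -0.68936471 -0.72419981  0.74264894]
 [ 0.          0.          0.          1.        ]]
top [448.67203249575186, 448.67203249575186, 274.56119055958743, 210.9406636138133, array([-0.03624526,  0.        ,  0.        ,  0.        ,  0.        ])] [[ 0.01510327 -0.99296453  0.11744506  0.41629908]
 [-0.99964521 -0.01241782  0.02356383 -0.0396794 ]
 [-0.02193964 -0.11775928 -0.99279978  0.91631226]
 [ 0.          0.          0.          1.        ]]
{'time_s': 0.1, 'tool_pos': array([ 0.23470334, -0.60563199,  0.23853959]), 'tool_rot': array([-1.79898576e+02,  4.18824924e-03,  2.11878078e+01]), 'force': array([-0.85270615,  0.84988868, -0.0557421 ]), 'grip_width': 0.08684646523434937} 0.017
```

View pics/top0.png

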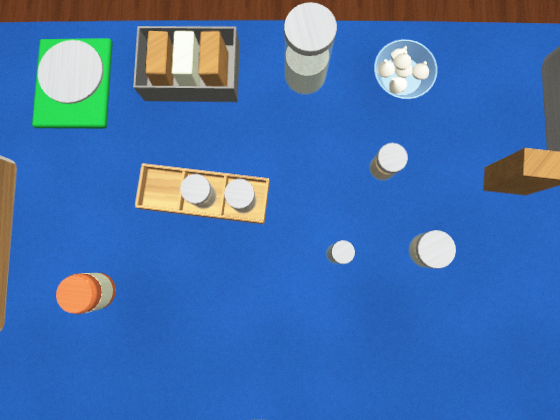

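View pics/scene0.png

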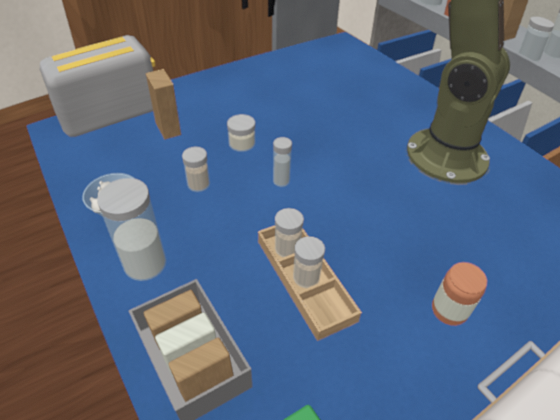

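The top view shows three loose jars with lids at (392,157) medium, (343,252) small and (437,249) large. The tray's empty compartment is the left one, around (160,187), and the jars in the tray are at (196,188) and (239,194). The scene view agrees: the medium jar is at (196,168), and the empty compartment is at the near end.

Create h.py:
```python
import numpy as np, cv2
from cell import env
def ray(c,uv,z):
    K=np.array([[c["fx"],0,c["cx"]],[0,c["fy"],c["cy"]],[0,0,1]])
    n=cv2.undistortPoints(np.array(uv,float).reshape(-1,1,2),K,np.array(c["dist"])).reshape(-1,2)
    T=c["world_from_camera"]; d=np.c_[n,np.ones(len(n))]@T[:3,:3].T
    return T[:3,3]+d*((z-T[2,3])/d[:,2:])
```

Run:
```python
from h import *
c=env.read_camera("top");im=c["color"];hsv=cv2.cvtColor(im,cv2.COLOR_BGR2HSV)
m=((hsv[...,1]<30)&(hsv[...,2]>150)).astype(np.uint8)
n,L,st,ce=cv2.connectedComponentsWithStats(m,connectivity=4)
for i in range(1,n):
    if 200<st[i,4]<3000:
        cn=max(cv2.findContours((L==i).astype(np.uint8),0,2)[0],key=cv2.contourArea)
        for z in (.07,.095,.12):
            p=ray(c,cn[:,0],z);(x,y),r=cv2.minEnclosingCircle((p[:,:2]*1000).astype(np.float32))
            print(ce[i].round(1),z,"ctr",round(x,1),round(y,1),"d",round(2*r,1),"area-d",round(2*np.sqrt(cv2.contourArea((p[:,:2]*1000).astype(np.float32))/np.pi),1))
# tray: non-blue blob
b=((hsv[...,0]<30)&(hsv[...,1]>50)).astype(np.uint8);b[:150]=0;b[235:]=0;b[:,:120]=0;b[:,300:]=0
pts=np.argwhere(b)[:,::-1]
r=cv2.minAreaRect(pts.astype(np.float32));print(r,cv2.boxPoints(r))
cv2.imwrite("pics/tray.png",cv2.resize(im[150:235,120:285],None,fx=4.8,fy=4.8,interpolation=cv2.INTER_CUBIC))
```

```text
[310.1  26.5] 0.07 ctr 890.8 -85.5 d 105.1 area-d 102.4
[310.1  26.5] 0.095 ctr 876.7 -84.1 d 102.0 area-d 99.4
[310.1  26.5] 0.12 ctr 862.7 -82.7 d 98.9 area-d 96.4
[195.8  63.5] 0.07 ctr 826.7 165.0 d 236.3 area-d 179.0
[195.8  63.5] 0.095 ctr 814.5 158.9 d 229.3 area-d 173.7
[195.8  63.5] 0.12 ctr 802.4 152.9 d 222.3 area-d 168.5
[182.7  51.6] 0.07 ctr 835.5 170.1 d 95.8 area-d 64.6
[182.7  51.6] 0.095 ctr 823.1 163.9 d 93.0 area-d 62.7
[182.7  51.6] 0.12 ctr 810.7 157.7 d 90.1 area-d 60.8
[306.4  62.2] 0.07 ctr 826.1 -78.7 d 88.1 area-d 63.0
[306.4  62.2] 0.095 ctr 814.0 -77.5 d 85.5 area-d 61.2
[306.4  62.2] 0.12 ctr 801.9 -76.4 d 82.9 area-d 59.3
[402.9  68.5] 0.07 ctr 801.9 -269.9 d 98.2 area-d 72.1
[402.9  68.5] 0.095 ctr 790.5 -263.1 d 95.3 area-d 69.9
[402.9  68.5] 0.12 ctr 779.1 -256.3 d 92.4 area-d 67.8
[392.1 157.1] 0.07 ctr 623.5 -243.9 d 56.1 area-d 54.0
[392.1 157.1] 0.095 ctr 617.3 -237.9 d 54.4 area-d 52.4
[392.1 157.1] 0.12 ctr 611.2 -231.9 d 52.8 area-d 50.8
[194.9 188.3] 0.07 ctr 558.7 133.9 d 58.2 area-d 55.5
[194.9 188.3] 0.095 ctr 554.5 128.8 d 56.5 area-d 53.9
[194.9 188.3] 0.12 ctr 550.3 123.7 d 54.8 area-d 52.2
[238.9 193.2] 0.07 ctr 549.8 48.9 d 57.8 area-d 55.4
[238.9 193.2] 0.095 ctr 545.8 46.3 d 56.1 area-d 53.8
[238.9 193.2] 0.12 ctr 541.9 43.7 d 54.4 area-d 52.2
[436.1 248.8] 0.07 ctr 449.0 -323.8 d 70.9 area-d 68.8
[436.1 248.8] 0.095 ctr 448.0 -315.4 d 68.9 area-d 66.8
[436.1 248.8] 0.12 ctr 447.1 -307.0 d 66.8 area-d 64.8
[342.7 251.6] 0.07 ctr 441.3 -148.6 d 43.0 area-d 41.1
[342.7 251.6] 0.095 ctr 440.5 -145.4 d 41.7 area-d 39.8
[342.7 251.6] 0.12 ctr 439.8 -142.2 d 40.4 area-d 38.6
((202.010009765625, 192.8775177001953), (130.02938842773438, 45.529212951660156), 7.052306175231934) [[134.69225 207.48769]
 [140.28212 162.30293]
 [269.32776 178.26735]
 [263.7379  223.4521 ]]
```

View pics/tray.png

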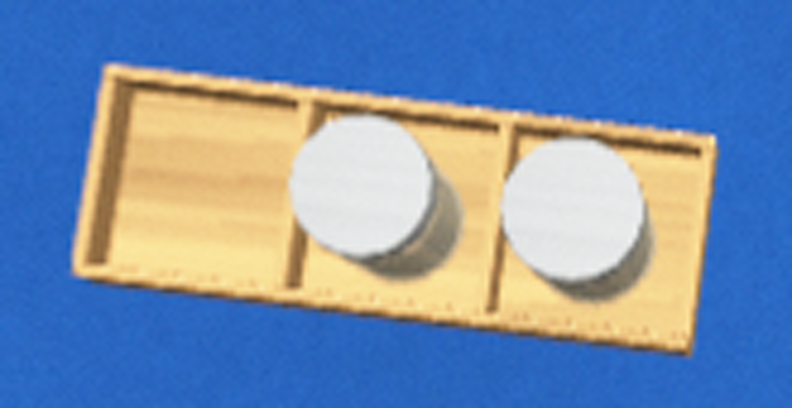

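Run:
```python
from h import *
c=env.read_camera("top")
f=lambda P:(np.array(P,float)+.5)/4.8-.5+[120,150]
rim=ray(c,f([(107,65),(716,135)]),.035)[:,:2]; print("rim far corners",rim, np.linalg.norm(rim[0]-rim[1]))
d=(rim[0]-rim[1]);yaw=np.degrees(np.arctan2(-d[0],d[1]));print("yaw",yaw)
u=d/np.linalg.norm(d); v=np.array([u[1],-u[0]])  # tray y, tray x
mid=rim.mean(0); print("tray ctr from rim",mid-v*.045, "empty ctr",mid-v*.045+u*.085)
g=ray(c,f([(74,276),(690,354)]),0)[:,:2];print("near ground corners",g,np.linalg.norm(g[0]-g[1]),"ctr",g.mean(0)+v*.045)
g=ray(c,f([(74,276),(690,354)]),0.035)[:,:2];print("near if rim",g,np.linalg.norm(g[0]-g[1]),"ctr",g.mean(0)+v*.045)
# reproject: model tray + jars to both cameras
s=env.read_camera("scene")
def proj(c,X):
    T=np.linalg.inv(c["world_from_camera"]);K=np.array([[c["fx"],0,c["cx"]],[0,c["fy"],c["cy"]],[0,0,1]])
    return cv2.projectPoints(np.array(X,float),cv2.Rodrigues(T[:3,:3])[0],T[:3,3],K,np.array(c["dist"]))[0].reshape(-1,2)
t=mid-v*.045
R=np.c_[v,u]
def dr(im,c,X,col,k):
    p=(proj(c,X)-o)*k+(k-1)/2
    cv2.polylines(im,[np.round(p).astype(int)],True,col,1,cv2.LINE_AA)
a=np.linspace(0,6.28,40)
out=[]
for cc,o,w,k in((c,(120,150),(165,85),4),(s,(240,200),(130,140),4)):
    im=cv2.resize(cc["color"][o[1]:o[1]+w[1],o[0]:o[0]+w[0]],None,fx=k,fy=k,interpolation=cv2.INTER_CUBIC)
    for hx,y0,y1,z,col in((.045,-.13,.13,.035,(0,0,255)),(.045,-.13,.13,0,(255,255,0)),(.04,.045,.125,.035,(0,255,0))):
        q=np.array([(-hx,y0),(hx,y0),(hx,y1),(-hx,y1)])@R.T+t
        dr(im,cc,np.c_[q,np.full(4,z)],col,k)
    cv2.imwrite(f"pics/ov{len(out)}.png",im);out.append(1)
# spare from scene overlay
im=cv2.resize(s["color"][130:210,160:240],None,fx=6,fy=6,interpolation=cv2.INTER_CUBIC);o=(160,130)
for z,col in((0,(255,255,0)),(.095,(0,0,255))): dr(im,s,np.c_[.6173+.028*np.cos(a),-.2379+.028*np.sin(a),np.full(40,z)],col,6)
A=cv2.imread("pics/ov0.png")
B=cv2.imread("pics/ov1.png")
H=np.zeros((560,780,3),np.uint8)
B=cv2.resize(B,None,fx=.55,fy=.55)
H[:340-120+0,0:660]=A[60:280];H[230:230+B.shape[0],:B.shape[1]]=B;I=im[:330];H[230:560,300:780]=I
cv2.imwrite("pics/ov.png",H)
```

```text
rim far corners [[ 0.61462983  0.25135276]
 [ 0.58719243 -0.00618729]] 0.25899746970626436
yaw -6.081148454131382
tray ctr from rim [0.55616435 0.12734989] empty ctr [0.56516899 0.21187159]
near ground corners [[0.52910232 0.27260152]
 [0.4987653  0.00467764]] 0.2696359434823145 ctr [0.55868059 0.13387242]
near if rim [[0.52479362 0.26067346]
 [0.49561537 0.00298335]] 0.25933677104162106 ctr [0.55495128 0.12706125]
```

View pics/ov.png

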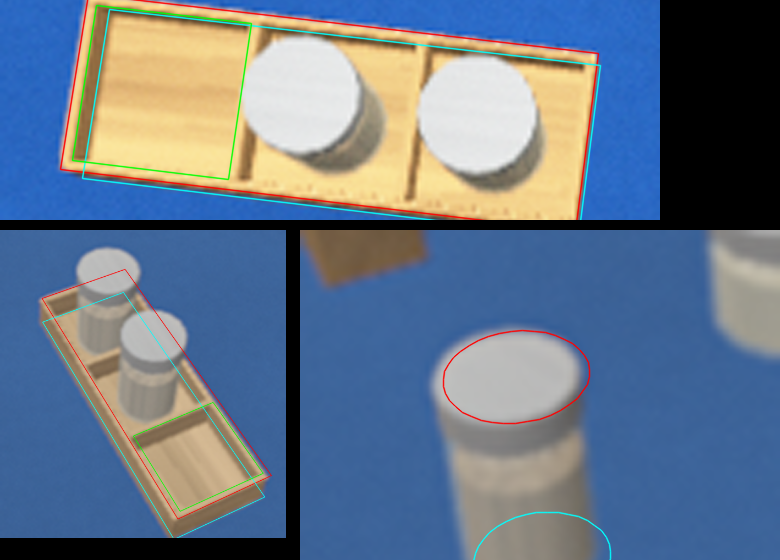

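The tray overlay fits in both views to within 2–3 mm. The spare is the medium jar: its lid measures 54 mm, at about (0.618, −0.239). The centre of the empty compartment is at about (0.566, 0.211), and the tray yaw is −6°. I'll grasp with the fingers closing along the tray's x (tool yaw 84°), which keeps them clear of the neighbouring jar.

Add to h.py:
```python
from scipy.spatial.transform import Rotation as Ro
def go(x,y,z,yaw):
    o=env.get_obs();R=Ro.from_euler("xyz",o["tool_rot"],degrees=True).as_matrix()
    d=R.T@(np.array([x,y,z])-o["tool_pos"])
    print("target",(x,y,z,yaw),"tool delta",d.round(4),"turn",round(-((yaw-o["tool_rot"][2]+180)%360-180),1),"dist",np.linalg.norm(d).round(3))
```

```bash
python3 -c "
from h import *
go(.42,-.38,.24,84);go(.618,-.239,.24,84)"
```

```text
target (0.42, -0.38, 0.24, 84) tool delta [ 0.2543 -0.1437 -0.0008] turn -62.8 dist 0.292
target (0.618, -0.239, 0.24, 84) tool delta [ 0.4899 -0.2036 -0.0008] turn -62.8 dist 0.53
```

Careful with the scale: shifts go in shares of 50 cm and turns go in shares of pi rad. That gives: 0.254 m / 0.5 = 0.508, 0.222 m / 0.5 = 0.444, -56 degrees / 180 = -0.3111.

drive_effector(deltas={"rows": [[0.064,-0.036,0,-0.0389,0.087],[0.128,-0.072,0,-0.0778,0.087],[0.19,-0.108,0,-0.1167,0.087],[0.254,-0.144,0,-0.1556,0.087],[0.318,-0.18,0,-0.1944,0.087],[0.382,-0.216,0,-0.2333,0.087],[0.444,-0.252,0,-0.2722,0.087],[0.508,-0.288,0,-0.3111,0.087]]}, squeeze=20)

```text
time_s: 0.92
tool_pos: [0.4204, -0.3786, 0.2397]
tool_rot: [180.0, 0.0, 77.5]
force: [0.6, -1.0, 0.1]
grip_width: 0.0867
grasp_force: 0.0
```

```bash
python3 -c "
from h import *
go(.618,-.239,.22,84)"
```

```text
target (0.618, -0.239, 0.22, 84) tool delta [0.179  0.1628 0.0196] turn -6.5 dist 0.243
```

In the tool's units: 0.179 m / 0.5 = 0.358, 0.163 m / 0.5 = 0.326, -6.5 degrees / 180 = -0.0361.

drive_effector(deltas={"rows": [[0.05,0.046,0,-0.0056,0.087],[0.1,0.092,0,-0.0111,0.087],[0.152,0.138,0.01,-0.0222,0.087],[0.204,0.186,0.02,-0.0278,0.087],[0.256,0.232,0.03,-0.0333,0.087],[0.308,0.28,0.04,-0.0361,0.087],[0.358,0.326,0.04,-0.0361,0.087],[0.358,0.326,0.04,-0.0361,0.087]]})

```text
time_s: 1.58
tool_pos: [0.6232, -0.2334, 0.2184]
tool_rot: [179.9, -0.4, 84.3]
force: [-1.2, 1.2, 0.9]
grip_width: 0.0872
grasp_force: 0.0
```

Run:
```python
from h import *
go(.618,-.239,.072,84)
s=env.read_camera("scene");cv2.imwrite("pics/s1.png",cv2.resize(s["color"][40:260,60:340],None,fx=2.5,fy=2.5))
```

```text
target (0.618, -0.239, 0.072, 84) tool delta [-0.0071 -0.0049  0.1464] turn 0.3 dist 0.147
```

View pics/s1.png

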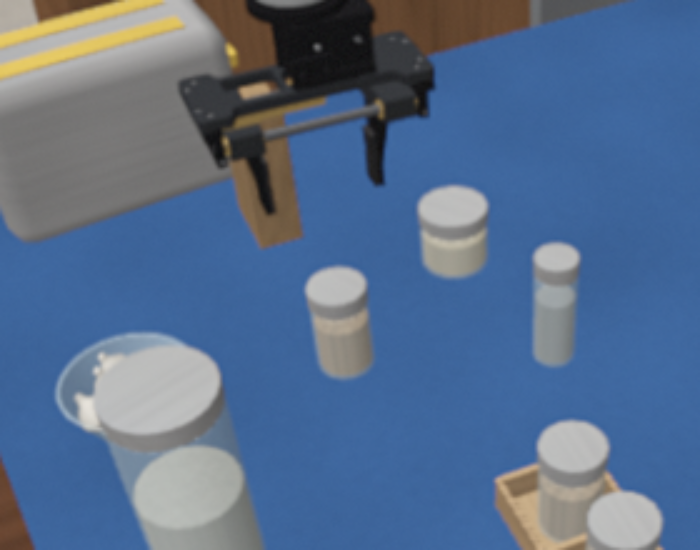

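The open gripper is above the spare (lid at about (337,290) in the crop), and the fingers straddle it along x. I'll let the arm settle and check the pose.

drive_effector(deltas={"rows": [[0,0,0,0,0.087],[0,0,0,0,0.087],[0,0,0,0,0.087]]})

```text
time_s: 1.88
tool_pos: [0.6172, -0.2436, 0.2197]
tool_rot: [-180.0, 0.1, 83.5]
force: [-0.5, 0.5, 1.2]
grip_width: 0.0873
grasp_force: 0.0
```

```bash
python3 -c "
from h import *
go(.618,-.239,.072,84)"
```

```text
target (0.618, -0.239, 0.072, 84) tool delta [0.0049 0.0003 0.1477] turn -0.5 dist 0.148
```

In the tool's units: 0.148 m / 0.5 = 0.296, 0.135 m / 0.5 = 0.27, -0.5 degrees / 180 = -0.0028.

drive_effector(deltas={"rows": [[0.004,0,0.05,0,0.087],[0.006,0,0.1,-0.0028,0.087],[0.006,0,0.15,-0.0028,0.087],[0.006,0,0.2,-0.0028,0.087],[0.006,0,0.24,-0.0028,0.087],[0.006,0,0.27,-0.0028,0.087],[0.006,0,0.296,-0.0028,0.087],[0.006,0,0.296,-0.0028,0.087]]})

```text
time_s: 2.55
tool_pos: [0.6161, -0.2395, 0.0687]
tool_rot: [-179.7, -0.0, 84.1]
force: [-0.2, -0.4, -0.1]
grip_width: 0.0873
grasp_force: 0.0
```

drive_effector(deltas={"rows": [[0,0,0,0,0.05],[0,0,0,0,0.05],[0,0,0,0,0.05],[0,0,0,0,0.05],[0,0,0,0,0.05],[0,0,0,0,0.05],[0,0,0,0,0.05],[0,0,0,0,0.05]]}, squeeze=20)

```text
time_s: 3.22
tool_pos: [0.6196, -0.2388, 0.0724]
tool_rot: [179.9, 0.0, 84.2]
force: [1.2, -0.5, 2.9]
grip_width: 0.0559
grasp_force: 20.0
```

Grip width is 55.9 mm, which matches the 56 mm jar. Lifting.

In the tool's units: -0.15 m / 0.5 = -0.3, -0.13 m / 0.5 = -0.26.

drive_effector(deltas={"rows": [[0,0,-0.02,0,0.05],[0,0,-0.06,0,0.05],[0,0,-0.11,0,0.05],[0,0,-0.16,0,0.05],[0,0,-0.21,0,0.05],[0,0,-0.26,0,0.05],[0,0,-0.3,0,0.05],[0,0,-0.3,0,0.05]]}, squeeze=25)

```text
time_s: 3.88
tool_pos: [0.6203, -0.2389, 0.2266]
tool_rot: [179.6, 0.1, 84.2]
force: [1.0, -0.1, -1.9]
grip_width: 0.0557
grasp_force: 25.0
```

Run:
```python
from h import *
go(.566,.211,.222,84)
s=env.read_camera("scene");cv2.imwrite("pics/s2.png",cv2.resize(s["color"][40:260,60:340],None,fx=2,fy=2))
```

```text
target (0.566, 0.211, 0.222, 84) tool delta [ 0.4421 -0.0997  0.0031] turn 0.2 dist 0.453
```

View pics/s2.png

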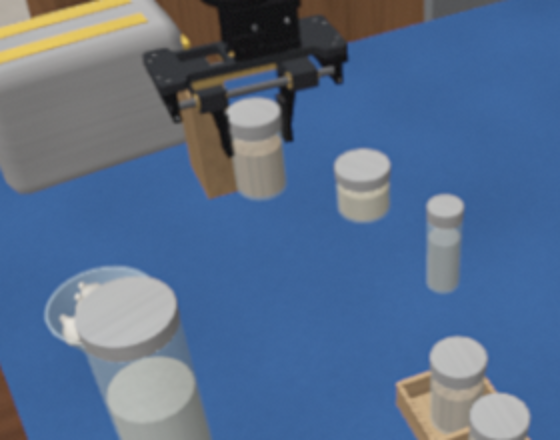

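Lifted upright. Move in two calls, 16 rows ~0.028/row, gentle.

The jar is held upright between the pads (about (257,150) in the crop), clear of the counter. Carrying it over in two moves.

In the tool's units: 0.22 m / 0.5 = 0.44, 0.19 m / 0.5 = 0.38.

drive_effector(deltas={"rows": [[0.03,-0.006,0,0,0.05],[0.08,-0.018,0,0,0.05],[0.14,-0.032,0,0,0.05],[0.2,-0.046,0,0,0.05],[0.26,-0.06,0,0,0.05],[0.32,-0.072,0,0,0.05],[0.38,-0.086,0,0,0.05],[0.44,-0.1,0,0,0.05]]})

```text
time_s: 4.6
tool_pos: [0.5887, -0.012, 0.2188]
tool_rot: [-179.7, -0.0, 84.2]
force: [1.0, -0.0, -3.0]
grip_width: 0.0554
grasp_force: 25.0
```

drive_effector(deltas={"rows": [[0.06,-0.012,0,0,0.05],[0.12,-0.026,0,0,0.05],[0.18,-0.04,0,0,0.05],[0.24,-0.054,0,0,0.05],[0.3,-0.068,0,0,0.05],[0.36,-0.08,0,0,0.05],[0.41,-0.092,0,0,0.05],[0.44,-0.1,0,0,0.05]]})

```text
time_s: 5.27
tool_pos: [0.5599, 0.214, 0.219]
tool_rot: [-179.7, -0.0, 84.5]
force: [-0.9, 0.3, -2.2]
grip_width: 0.0557
grasp_force: 25.0
```

drive_effector(deltas={"rows": [[0,0,0,0,0.05],[0,0,0,0,0.05],[0,0,0,0,0.05],[0,0,0,0,0.05]]})

```text
time_s: 5.6
tool_pos: [0.5634, 0.2076, 0.2203]
tool_rot: [-179.9, 0.1, 84.1]
force: [0.6, 0.2, -3.4]
grip_width: 0.0554
grasp_force: 25.0
```

Run:
```python
from h import *
go(.566,.211,.078,84)
c=env.read_camera("top");s=env.read_camera("scene")
I=np.hstack([cv2.resize(c["color"][100:260,90:290],(400,320)),cv2.resize(s["color"][140:360,220:440],(400,400))[:320]])
cv2.imwrite("pics/s3.png",I)
```

```text
target (0.566, 0.211, 0.078, 84) tool delta [0.0039 0.0025 0.1423] turn 0.1 dist 0.142
```

View pics/s3.png

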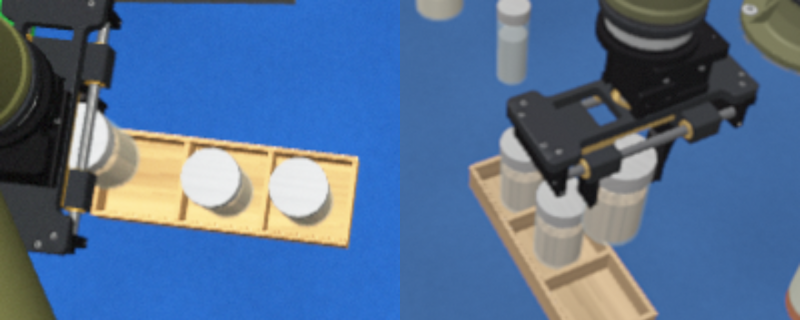

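The jar is held upright above the left-hand end of the tray and clear of its neighbour. I'll lower it with a small correction, slowing near the floor.

In the tool's units: 0.125 m / 0.5 = 0.25, 0.12 m / 0.5 = 0.24.

drive_effector(deltas={"rows": [[0.004,0.002,0.03,0,0.05],[0.006,0.004,0.07,0,0.05],[0.006,0.004,0.11,0,0.05],[0.006,0.004,0.15,0,0.05],[0.006,0.004,0.19,0,0.05],[0.006,0.004,0.22,0,0.05],[0.006,0.004,0.24,0,0.05],[0.006,0.004,0.25,0,0.05]]})

```text
time_s: 6.37
tool_pos: [0.5655, 0.2108, 0.0949]
tool_rot: [-179.9, 0.1, 84.1]
force: [0.2, 0.1, -2.7]
grip_width: 0.0552
grasp_force: 25.0
```

drive_effector(deltas={"rows": [[0,0,0.004,0,0.05],[0,0,0.008,0,0.05],[0,0,0.012,0,0.05],[0,0,0.016,0,0.05],[0,0,0.018,0,0.05],[0,0,0.02,0,0.05],[0,0,0.022,0,0.05],[0,0,0.022,0,0.05]]})

```text
time_s: 7.03
tool_pos: [0.566, 0.212, 0.0854]
tool_rot: [-180.0, 0.0, 84.2]
force: [0.7, 0.3, -2.6]
grip_width: 0.0555
grasp_force: 25.0
```

Run:
```python
from h import *
go(.566,.211,.078,84)
c=env.read_camera("top");s=env.read_camera("scene")
I=np.hstack([cv2.resize(c["color"][100:260,90:290],(400,320)),cv2.resize(s["color"][170:350,240:440],(400,360))[:320]])
cv2.imwrite("pics/s4.png",I)
```

```text
target (0.566, 0.211, 0.078, 84) tool delta [-0.001   0.0001  0.0074] turn 0.2 dist 0.008
```

View pics/s4.png

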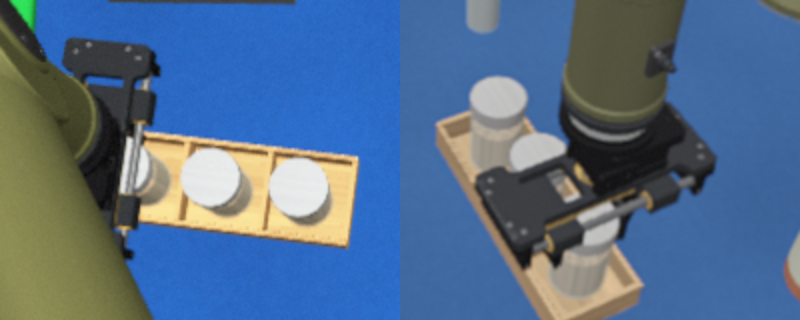

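The jar is inside the walls of the empty compartment (about (583,260) in the right half), just above the floor. I'll lower it in 1 mm rows until the force shows contact.

In the tool's units: 0.006 m / 0.5 = 0.012, 0.0055 m / 0.5 = 0.011.

drive_effector(deltas={"rows": [[0,0,0.002,0,0.05],[0,0,0.004,0,0.05],[0,0,0.006,0,0.05],[0,0,0.008,0,0.05],[0,0,0.01,0,0.05],[0,0,0.011,0,0.05],[0,0,0.012,0,0.05],[0,0,0.012,0,0.05]]})

```text
time_s: 7.8
tool_pos: [0.5659, 0.212, 0.0794]
tool_rot: [-180.0, 0.0, 84.2]
force: [-0.6, 0.9, -2.5]
grip_width: 0.0555
grasp_force: 25.0
```

drive_effector(deltas={"rows": [[0,0,0.001,0,0.05],[0,0,0.002,0,0.05],[0,0,0.002,0,0.05]]})

```text
time_s: 8.05
tool_pos: [0.566, 0.212, 0.0784]
tool_rot: [-180.0, 0.0, 84.2]
force: [0.3, -0.2, -2.5]
grip_width: 0.0557
grasp_force: 25.0
```

In the tool's units: 0.0005 m / 0.5 = 0.001.

drive_effector(deltas={"rows": [[0,0,0.001,0,0.05],[0,0,0.001,0,0.05],[0,0,0.001,0,0.05]]})

```text
time_s: 8.3
tool_pos: [0.5661, 0.212, 0.0784]
tool_rot: [180.0, 0.0, 84.2]
force: [-0.9, 0.4, 0.6]
grip_width: 0.0556
grasp_force: 25.0
```

drive_effector(deltas={"rows": [[0,0,0.001,0,0.05],[0,0,0.001,0,0.05],[0,0,0.001,0,0.05]]})

```text
time_s: 8.55
tool_pos: [0.5661, 0.2121, 0.0783]
tool_rot: [180.0, 0.0, 84.2]
force: [-2.1, -1.5, 5.9]
grip_width: 0.0557
grasp_force: 25.0
```

The vertical force has gone from −2.5 to +5.9 N, so the jar is on the floor. Releasing and rising.

drive_effector(deltas={"rows": [[0,0,0,0,0.06],[0,0,0,0,0.068],[0,0,0,0,0.076],[0,0,0,0,0.08],[0,0,0,0,0.08],[0,0,0,0,0.08]]})

```text
time_s: 9.05
tool_pos: [0.566, 0.212, 0.0774]
tool_rot: [-180.0, 0.0, 84.2]
force: [-0.2, 0.4, 0.1]
grip_width: 0.0789
grasp_force: 0.0
```

drive_effector(deltas={"rows": [[0,0,-0.01,0,0.08],[0,0,-0.03,0,0.08],[0,0,-0.06,0,0.08],[0,0,-0.1,0,0.08],[0,0,-0.15,0,0.08],[0,0,-0.2,0,0.08],[0,0,-0.25,0,0.08],[0,0,-0.3,0,0.08]]})

```text
time_s: 9.72
tool_pos: [0.5659, 0.2123, 0.2299]
tool_rot: [179.9, -0.0, 84.2]
force: [0.3, 0.0, -0.1]
grip_width: 0.08
grasp_force: 0.0
```

```bash
python3 -c "
from h import *
go(.6,-.02,.228,84)"
```

```text
target (0.6, -0.02, 0.228, 84) tool delta [-0.2276  0.0573  0.0019] turn 0.2 dist 0.235
```

In the tool's units: -0.24 m / 0.5 = -0.48, -0.22 m / 0.5 = -0.44.

drive_effector(deltas={"rows": [[-0.04,0,0,0,0.08],[-0.1,0,0,0,0.08],[-0.17,0,0,0,0.08],[-0.24,0,0,0,0.08],[-0.31,0,0,0,0.08],[-0.38,0,0,0,0.08],[-0.44,0,0,0,0.08],[-0.48,0,0,0,0.08]]})

```text
time_s: 10.38
tool_pos: [0.5414, -0.0307, 0.2287]
tool_rot: [179.9, 0.1, 84.0]
force: [0.6, -0.2, 0.5]
grip_width: 0.0799
grasp_force: 0.0
```

drive_effector(deltas={"rows": [[-0.04,0,0,0,0.08],[-0.07,0,0,0,0.08],[-0.08,0,0,0,0.08],[-0.08,0,0,0,0.08],[-0.08,0,0,0,0.08],[-0.08,0,0,0,0.08]]})

```text
time_s: 10.88
tool_pos: [0.5379, -0.0647, 0.2279]
tool_rot: [180.0, -0.0, 84.3]
force: [0.1, 0.1, -0.0]
grip_width: 0.0802
grasp_force: 0.0
```

Run:
```python
from h import *
c=env.read_camera("top");s=env.read_camera("scene")
I=np.hstack([cv2.resize(c["color"][100:260,90:290],(400,320)),cv2.resize(s["color"][170:350,240:440],(400,360))[:320]])
cv2.imwrite("pics/s5.png",I)
```

```text
(no output)
```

View pics/s5.png

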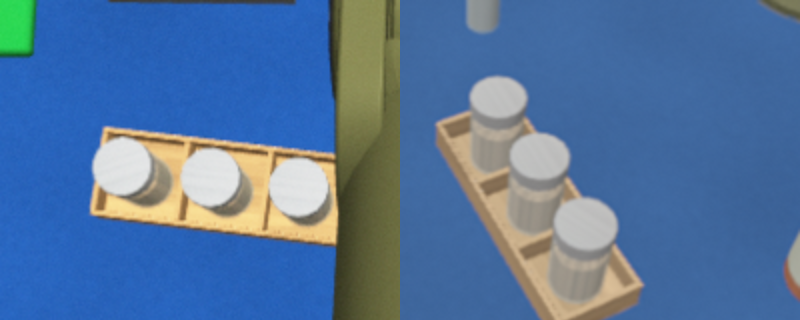

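All three jars stand upright, one in each compartment, with lids at about (123,166), (211,178) and (298,187) in the left half. The two original jars haven't moved, and the gripper is clear. Handing in.

```bash
python3 -c "
from cell import env
print(env.sign_off())"
```

```text
the job is handed in; nothing more can be done
None
```

The matching 56 mm jar now stands upright in the tray's empty compartment, set down gently, with the other two jars left in their places; I handed the job in after about 11 s of robot time, and no verdict came back.

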